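# Lay four cut soaps in their curing trays

## Robot

A 7-joint arm with a two-finger parallel gripper is mounted at the origin on the work surface. World frame = base frame: x ahead of the robot, y to its left, z up, the work surface at z = 0. Lengths are in m, angles in rad, forces in N, time in s.
With the tool pointing down it reaches from about 0.4 to 0.85 m from the base axis. Payload 10.4 kg.
Tool frame: the origin (TCP) lies midway between the tips of the shut fingers; the grasp point (between the pads) lies manip.pinch_z behind it (manip.pinch_z is the distance from the TCP to the grasp point, in m); z points along the fingers, y is the direction in which the jaws open and shut (so a half turn about z gives the same grasp; the last joint's range is limited). The gripper opens to 85 mm and grips with 20 to 120 N. Pads are 22 mm wide; open, the fingers measure 114 mm over their backs; the gripper's body (76 mm by 85 mm) begins 54 mm behind the grasp point. The pads swing forward as they close: fully open they stand 13 mm farther back than shut.
Start: joints at [-1.328, 0.332, -0.065, 1.46, 0.022, 1.35, -0.088], TCP at [0.164, 0.603, 0.231] pointing down, gripper open.
Joint ranges: [-2.6, 2.6], [-0.5, 2.12], [-1.47, 1.34], [0.16, 2.42], [-1.27, 4.41], [0.06, 2.06], [-2.6, 2.6]. Speed limits (rad/s): [2.22, 2.22, 2.79, 2.79, 3.14, 3.14, 3.14].

## Interface

Orientations are given as a unit quaternion [x, y, z, w].
In Python, from workcell import manip gives the robot as it stands.
- The arm moves only by the shell command python3 -m handwheel 'ROWS' [FORCE]. ROWS is JSON, a list that holds one entry, the list of rows, each a list of 7 numbers: the shift along the tool's x, y, z in m, then the turn, a rotation vector about the tool's x, y, z in rad, then the finger opening in m, from 0 to 0.0854. In form: [[[tx, ty, tz, ax, ay, az, claw], ...]]. A call has 1 to 8 rows; each row is the pose to reach, as a shift and turn from the pose commanded when the call began, along the tool's axes at that moment; what a row does not reach only later rows make up. A row lasts 1/8 s, in which the tool goes at most 62.5 mm and 10.7 degrees, less where a joint would pass 70% of its speed; a pose out of reach is approached as far as the arm can. A call with a gripper value outside its range is refused whole. The fingers move at their own pace and stop on an object; FORCE is the grip in N (left out, the last holds). Time passes only in rows, so rows that repeat a pose let the fingers close. It gives the time, the measured TCP pose, the force and the opening at its end, in the units of the state.
- manip.get_obs(): the state, without advancing time (a new reading comes with each control period).
- manip.camera(name): name is "scene" or "top" or "wrist"; returns the picture (420x560x3 uint8, blue, green, red); there is no depth.
- manip.calibration(name): a dict with "fx", "fy", "cx", "cy" (pixels), "view" (4x4, takes a point from world to camera coordinates); the wrist camera has in their place "tool_from_camera" (4x4, takes a point from camera to tool coordinates, whose origin is the TCP and whose axes are the flange's). Camera axes: x right, y up, looking along -z (the intrinsics and any distortion apply to the point x, -y, -z); pixel columns grow to the right and rows downward; lengths in m; the calibration is good to about 2 mm. The wrist camera is an equidistant fisheye: a pixel r from the principal point sees the ray r / f radians off the axis. A picture is of the moment at which its call begins: read the wrist's pose just before it. calibration takes no time and is no camera call.
- manip.hand_in(): hands the job in, once; it reports no verdict.
The state is a dict: "clock": time; "joint_pos": joint angles; "joint_velocities": joint speeds; "tau": joint torques, N m; "position": TCP position; "ee_rot": TCP orientation; "ft_force": force on the tool from outside, world axes, zero at the start; "torque": the same for the moment, N m; "grip_width": opening from 0.0 (shut) to 1.0 (fully open).
Only numpy, scipy, OpenCV 4.12 (cv2) and the standard library are available. Lean on these libraries where they do the work, as an engineer would, in place of code of your own. Each camera call takes 0.05 s, during which the arm holds its last target.

## Task

Four cut soaps stand about on the soap-making bench: a large and a small round puck, a square block and a long bar. Put each into the wooden curing tray whose recess has its own shape and size, right way up and lying fully down in the recess. Set the soaps down rather than dropping them, and leave the steel beaker and the small amber jar standing where they are.

Things in the scene. Friction and masses are not known exactly. Their poses are not given: they have to be found in the camera images.
- soap_large_round: Cream-coloured bar of soap, firm, under 0.15 kg, standing loose on the bench: the larger of the two round pucks, 60 mm in diameter, 40 mm tall. Origin: centre of its underside; z up.
- soap_small_round: Cream-coloured bar of soap, firm, under 0.15 kg, standing loose on the bench: the smaller of the two round pucks, 42 mm in diameter, 40 mm tall. Origin: centre of its underside; z up.
- soap_square: Cream-coloured bar of soap, firm, under 0.15 kg, standing loose on the bench: square block, 48 x 48 mm seen from above, 40 mm tall. Origin: centre of its underside; z up, x and y square to its sides.
- soap_long: Cream-coloured bar of soap, firm, under 0.15 kg, standing loose on the bench: long bar, 84 mm (along its x) x 34 mm (along its y) seen from above, 40 mm tall. Origin: centre of its underside; z up.
- tray_large_round: Wooden curing tray, fixed to the bench, 18 mm thick, with one white-lined recess in its top: a round one 74 mm in diameter, in a square tray 98 x 98 mm. Recess central, 12 mm deep: its floor lies 6 mm above the bench. Origin: centre of the tray's underside; z up.
- tray_small_round: Wooden curing tray, fixed to the bench, 18 mm thick, with one white-lined recess in its top: a round one 56 mm in diameter, in a square tray 80 x 80 mm. Recess central, 12 mm deep: its floor lies 6 mm above the bench. Origin: centre of the tray's underside; z up.
- tray_square: Wooden curing tray, fixed to the bench, 18 mm thick, with one white-lined recess in its top: a square one 62 x 62 mm, sides along the tray's x and y, in a square tray 86 x 86 mm. Recess central, 12 mm deep: its floor lies 6 mm above the bench. Origin: centre of the tray's underside; z up, x and y square to its sides.
- tray_long: Wooden curing tray, fixed to the bench, 18 mm thick, with one white-lined recess in its top: an oblong one 98 mm (along its x) x 48 mm (along its y), in a tray 122 x 72 mm. Recess central, 12 mm deep: its floor lies 6 mm above the bench. Origin: centre of the tray's underside; z up.
- beaker: Bystander: small open steel beaker, 60 mm across the rim, 75 mm tall, loose. Origin: centre of its underside. To be left alone.
- jar: Bystander: small amber jar with a white lid, 56 mm in diameter, 70 mm tall, loose. Origin: centre of its underside. To be left alone.
Mind the look-alikes: they are no part of the job. What is shaped like the tray_large_round but blue is not meant. What is shaped like the soap_square but turquoise is not meant.

How it is judged:
By the outcome, as a careful person would: the job done as asked, in the order asked, and still so for the second after the job is handed in, with the robot touching nothing.
It also fails if it takes over 112 s, if anything falls off the work surface, if the arm or the gripper's body presses on something with over 40 N, if the wrist force passes 120 N, or if a joint passes its speed limit or range.

## Working session

There is one attempt and no reset: what is moved stays moved. The work goes in short steps, Python scripts to look and compute and a shell command to move; the robot and the scene stay as the last step left them, time stands still between calls to the robot, and variables do not carry over. Pictures are saved under pics/ and viewed, and the job is handed in when it is done.

```bash
mkdir -p pics; ls; python3 - <<'E'
from workcell import manip
import cv2
o=manip.get_obs(); print(o); print(manip.pinch_z)
for n in ("scene","top","wrist"):
    c=manip.calibration(n); print(n,c)
    cv2.imwrite(f"pics/{n}0.png",manip.camera(n))
E
```

```text
pics
{'clock': 0.0, 'joint_pos': array([-1.3276089 ,  0.33286363, -0.06471236,  1.46093198,  0.02163875,
        1.34989453, -0.08852127]), 'joint_velocities': array([ 5.63207420e-07, -6.19106023e-04, -7.72811367e-04, -1.12340475e-03,
       -6.09641352e-04, -2.47713228e-05, -9.25487463e-04]), 'tau': array([-3.36164030e-04, -6.25422406e+01,  4.88517154e-02, -3.91621435e+01,
        1.61111739e-02,  9.58986551e-03, -8.45286934e-06]), 'position': array([0.16408155, 0.60269511, 0.23052558]), 'ee_rot': array([ 1.32493088e-01,  9.91183682e-01, -6.98985241e-04, -4.37609395e-05]), 'ft_force': array([-0.57334634, -0.50705616, -0.28169364]), 'torque': array([-0.01654498,  0.02250985, -0.02174899]), 'grip_width': 1.0020813025467052}
0.0187
scene {'fx': 515.0878341022244, 'fy': 515.0878341022244, 'cx': 280.20570131180517, 'cy': 212.48590141326372, 'view': array([[ 7.79491437e-01,  6.26411581e-01, -1.27708096e-03,
        -3.78791623e-01],
       [-4.52938439e-01,  5.65031611e-01,  6.89627471e-01,
         1.76483800e-01],
       [ 4.32712226e-01, -5.36980269e-01,  7.24163186e-01,
        -1.637
[... 329 characters left out ...]
90239024e-02,  2.16589343e-01,
        -4.90271032e-01],
       [-2.16541847e-01, -4.54677797e-03,  9.76262749e-01,
        -1.30217772e+00],
       [ 0.00000000e+00,  0.00000000e+00,  0.00000000e+00,
         1.00000000e+00]])}
wrist {'fx': 325.19226210127806, 'fy': 325.19226210127806, 'cx': 278.11637964142955, 'cy': 209.3241704317397, 'tool_from_camera': array([[-5.25189178e-04,  9.65676594e-01,  2.59746878e-01,
         6.67353226e-02],
       [ 9.99999517e-01,  7.22965061e-04, -6.65884860e-04,
         4.55658704e-04],
       [-8.30817341e-04,  2.59746403e-01, -9.65676507e-01,
        -1.43151482e-01],
       [ 0.00000000e+00,  0.00000000e+00,  0.00000000e+00,
         1.00000000e+00]])}
```

View pics/top0.png

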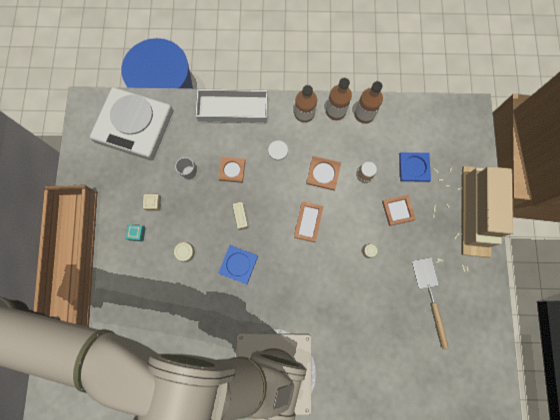

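View pics/scene0.png

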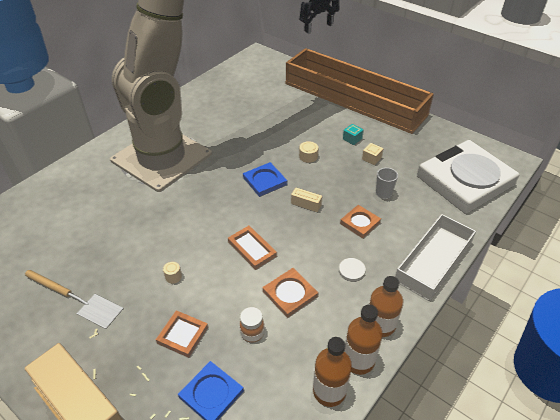

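View pics/wrist0.png

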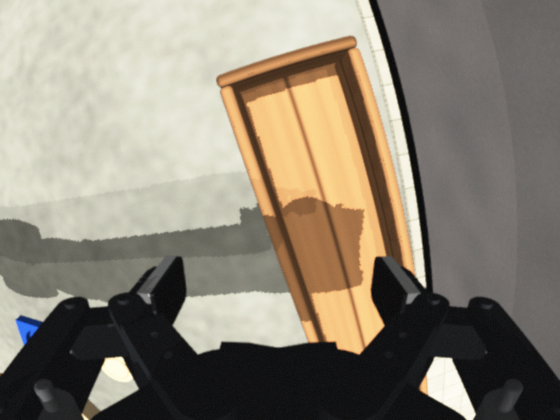

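The top view shows the soaps: square (151,202), large round (184,252), long (239,215) and small round (370,251). The trays are small round (232,169), large round (323,173), long (309,222) and square (399,211). The jar is at (368,172) and the beaker at (186,167). The blue trays and the turquoise block are decoys. Next I'll fit silhouettes in both fixed cameras.

```bash
cat > h.py <<'E'
import numpy as np, cv2
from workcell import manip
def proj(n,P):
    c=manip.calibration(n); P=np.atleast_2d(P)
    q=P@c["view"][:3,:3].T+c["view"][:3,3]
    return np.c_[c["cx"]+c["fx"]*q[:,0]/-q[:,2], c["cy"]-c["fy"]*q[:,1]/-q[:,2]]
def unproj(n,u,v,z):
    c=manip.calibration(n); R=c["view"][:3,:3]; t=c["view"][:3,3]
    d=R.T@np.array([(u-c["cx"])/c["fx"],-(v-c["cy"])/c["fy"],-1]); o=-R.T@t
    return o+d*(z-o[2])/d[2]
def prism(kind,dims,h,x,y,a,z0=0):
    if kind=='c':
        t=np.linspace(0,2*np.pi,48,endpoint=False); b=np.c_[np.cos(t),np.sin(t)]*dims[0]/2
    else:
        b=np.array([[1,1],[-1,1],[-1,-1],[1,-1]])*np.array(dims)/2
    R=np.array([[np.cos(a),-np.sin(a)],[np.sin(a),np.cos(a)]]); b=b@R.T+[x,y]
    return np.r_[np.c_[b,np.full(len(b),z0)],np.c_[b,np.full(len(b),z0+h)]]
E
python3 - <<'E'
from h import *
pts={'sq':(151,202),'lr':(184,252),'lo':(239,215),'sr':(370,251),'tsr':(232,169),'tlr':(323,173),'tlo':(309,222),'tsq':(399,211),'jar':(368,172),'bk':(186,167)}
im=cv2.imread('pics/top0.png'); sc=cv2.imread('pics/scene0.png')
hsv=cv2.cvtColor(im,cv2.COLOR_BGR2HSV); hs=cv2.cvtColor(sc,cv2.COLOR_BGR2HSV)
for k,(u,v) in pts.items():
    w=unproj('top',u,v,.03); p=proj('scene',w)[0]
    print(k,w.round(3),p.round(0),hsv[v,u],hs[int(p[1]),int(p[0])])
print('bg',hsv[230,340],hsv[200,200],hs[240,200],hs[180,330])
tiles=[]
for k,(u,v) in pts.items():
    w=unproj('top',u,v,.02); p=proj('scene',w)[0].round().astype(int)
    a=cv2.resize(im[v-26:v+26,u-26:u+26],(150,150),interpolation=0)
    b=cv2.resize(sc[p[1]-35:p[1]+35,p[0]-35:p[0]+35],(150,150),interpolation=0)
    tiles.append(np.vstack([a,b]))
cv2.imwrite('pics/tiles.png',np.vstack([np.hstack(tiles[:5]),np.hstack(tiles[5:])]))
E
```

```text
sq [0.524 0.412 0.03 ] [372. 151.] [ 27  40 204] [ 25  69 234]
lr [0.363 0.293 0.03 ] [308. 149.] [ 30  34 205] [ 25  66 236]
lo [0.486 0.122 0.03 ] [307. 196.] [ 31  33 206] [ 20  85 215]
sr [ 0.377 -0.299  0.03 ] [172. 269.] [ 31  30 205] [ 26  63 234]
tsr [0.642 0.152 0.03 ] [359. 215.] [105   2 207] [ 98   4 250]
tlr [ 0.634 -0.15   0.03 ] [289. 284.] [105   2 207] [ 45   2 235]
tlo [ 0.468 -0.105  0.03 ] [250. 240.] [105   2 206] [  0   0 234]
tsq [ 0.51  -0.397  0.03 ] [180. 325.] [120   1 207] [120   3 237]
jar [ 0.641 -0.3    0.03 ] [251. 327.] [ 38   5 208] [ 26  18 115]
bk [0.646 0.305 0.03 ] [389. 186.] [ 23   7 146] [30  8 97]
bg [ 27  17 170] [ 25  19 145] [ 30  23 174] [ 28  22 163]
```

View pics/tiles.png

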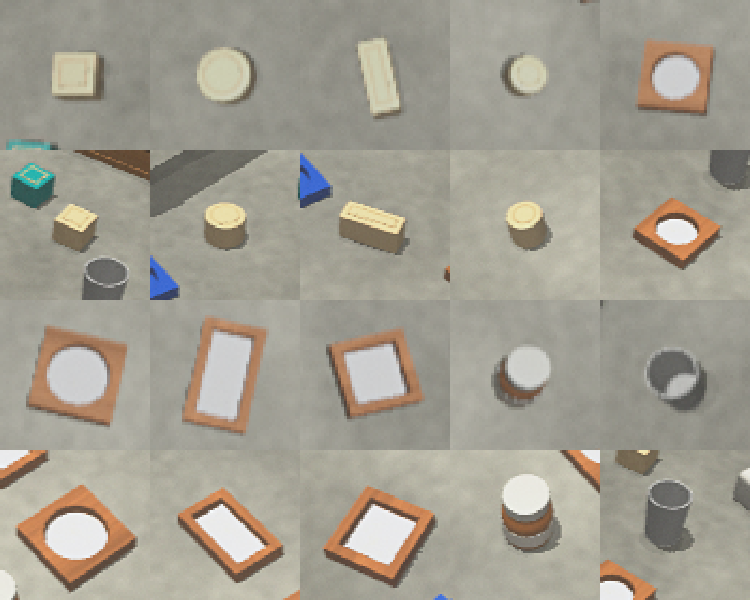

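```bash
cat > fit.py <<'E'
from h import *
from scipy.optimize import minimize
S=4
def soft(n,P,x0,y0,w,h):
    p=proj(n,P)-[x0,y0]
    hull=cv2.convexHull((p+0.5).astype(np.float32))[:,0]
    m=np.zeros((h*S,w*S),np.uint8)
    cv2.fillConvexPoly(m,np.round(hull*S*16-8).astype(np.int32),255,cv2.LINE_AA,4)
    return cv2.resize(m,(w,h),interpolation=cv2.INTER_AREA)/255.
def masks(im):
    hsv=cv2.cvtColor(im,cv2.COLOR_BGR2HSV).astype(int); H,s,v=hsv[...,0],hsv[...,1],hsv[...,2]
    return ((H>14)&(H<36)&(s>27)&(v>80)).astype(float)
objs={'sq':('b',(.048,.048),.04,(.524,.412)),'lr':('c',(.06,),.04,(.363,.293)),'lo':('b',(.084,.034),.04,(.486,.122)),'sr':('c',(.042,),.04,(.377,-.299)),
'tsr':('b',(.08,.08),.018,(.642,.152)),'tlr':('b',(.098,.098),.018,(.634,-.15)),'tlo':('b',(.122,.072),.018,(.468,-.105)),'tsq':('b',(.086,.086),.018,(.51,-.397))}
def mk(n,im,k,x0,y0,w,h):
    c=im[y0:y0+h,x0:x0+w]; hsv=cv2.cvtColor(c,cv2.COLOR_BGR2HSV).astype(int); H,s,v=hsv[...,0],hsv[...,1],hsv[...,2]
    if k[0]!='t':
        m=((H>14)&(H<36)&(s>(27 if n=='top' else 45))&(v>70))
    else: m=((H<14)&(s>70))
    m=cv2.morphologyEx(m.astype(np.uint8),cv2.MORPH_OPEN,np.ones((2,2)))
    if k[0]=='t': # fill
        cs,_=cv2.findContours(m,cv2.RETR_EXTERNAL,cv2.CHAIN_APPROX_NONE)
        m=np.zeros_like(m); cv2.drawContours(m,[max(cs,key=cv2.contourArea)],-1,1,-1)
    else:
        nl,l,st,ce=cv2.connectedComponentsWithStats(m)
        m=(l==1+np.argmax(st[1:,4])).astype(float)
    return m.astype(float)
def fit(k,ims,cams=('top','scene'),xy=None):
    kind,d,h,xy0=objs[k]; xy=xy or xy0; D=[]
    for n in cams:
        p=proj(n,[*xy,h/2])[0].round().astype(int); r=26 if n=='top' else 33
        if k=='tlo' or k=='tlr': r+=6
        x0,y0=p[0]-r,p[1]-r
        D.append((n,mk(n,ims[n],k,x0,y0,2*r,2*r),x0,y0,2*r))
    def cost(q):
        P=prism(kind,d,h,q[0]/100,q[1]/100,q[2])
        return sum(((soft(n,P,x0,y0,w,w)-m)**2).sum() for n,m,x0,y0,w in D)
    best=None
    for a in ([0] if kind=='c' else np.linspace(0,np.pi,9)[:-1]):
        q0=[xy[0]*100,xy[1]*100,a]
        r=minimize(cost,q0,method='Nelder-Mead',options=dict(initial_simplex=[q0,[q0[0]+1,q0[1],a],[q0[0],q0[1]+1,a],[q0[0],q0[1],a+.3]],xatol=.005,fatol=.05))
        if best is None or r.fun<best.fun: best=r
    return best.x[0]/100,best.x[1]/100,best.x[2],best.fun,[m.sum() for _,m,*_ in D]
if __name__=='__main__':
    ims={n:cv2.imread(f'pics/{n}0.png') for n in('top','scene')}
    for k in objs:
        for cams in (('top','scene'),('top',),('scene',)):
            x,y,a,f,A=fit(k,ims,cams); print(k,cams[0][:1] if len(cams)==1 else 'both',round(x,4),round(y,4),'deg',round(np.degrees(a),1),round(f,1),A)
E
python3 fit.py
```

```text
sq both 0.5259 0.4102 deg 3.8 80.0 [np.float64(300.0), np.float64(326.0)]
sq t 0.5233 0.4093 deg 1.2 6.2 [np.float64(300.0)]
sq s 0.53 0.4102 deg 7.7 23.9 [np.float64(326.0)]
lr both 0.3648 0.2929 deg 10.3 75.7 [np.float64(336.0), np.float64(363.0)]Traceback (most recent call last):
  File "fit.py", line 48, in <module>
    x,y,a,f,A=fit(k,ims,cams); print(k,cams[0][:1] if len(cams)==1 else 'both',round(x,4),round(y,4),'deg',round(np.degrees(a),1),round(f,1),A)
              ~~~^^^^^^^^^^^^
  File "fit.py", line 41, in fit
    r=minimize(cost,q0,method='Nelder-Mead',options=dict(initial_simplex=[q0,[q0[0]+1,q0[1],a],[q0[0],q0[1]+1,a],[q0[0],q0[1],a+.3]],xatol=.005,fatol=.05))
    res = _minimize_neldermead(fun, x0, args, callback, bounds=bounds,
                               **options)
    fxr = func(xr)
    fx = function(np.copy(x), *(wrapper_args + args))
  File "fit.py", line 37, in cost
    return sum(((soft(n,P,x0,y0,w,w)-m)**2).sum() for n,m,x0,y0,w in D)
  File "fit.py", line 37, in <genexpr>
    return sum(((soft(n,P,x0,y0,w,w)-m)**2).sum() for n,m,x0,y0,w in D)
                 ~~~~^^^^^^^^^^^^^^^
  File "fit.py", line 5, in soft
    p=proj(n,P)-[x0,y0]
      ~~~~^^^^^
  File "h.py", line 4, in proj
    c=manip.calibration(n); P=np.atleast_2d(P)
ValueError: time passes only in moves, steps and waits
```

```bash
python3 - <<'E'
from workcell import manip
import pickle
pickle.dump({n:manip.calibration(n) for n in("scene","top","wrist")},open('cal.pkl','wb'))
print(manip.get_obs()['clock'])
E
sed -i 's/^from workcell import manip/from workcell import manip\nimport pickle\nCAL=pickle.load(open("\.\/cal.pkl","rb"))/; s/manip.calibration(n)/CAL[n]/' h.py
python3 fit.py
cat > ov.py <<'E'
from fit import *
def overlay(res,ims,out):
    rows=[]
    for n in('top','scene'):
        t=[]
        for k,(x,y,a) in res.items():
            kind,d,h,_=objs[k]; im=ims[n]; r=26 if n=='top' else 33
            p=proj(n,[x,y,h/2])[0].round().astype(int)
            x0,y0=p[0]-r,p[1]-r
            c=cv2.resize(im[y0:y0+2*r,x0:x0+2*r],(200,200),interpolation=0); f=100/r
            hull=cv2.convexHull(proj(n,prism(kind,d,h,x,y,a)).astype(np.float32))[:,0]
            cv2.polylines(c,[np.round((hull-[x0,y0]+.5)*f).astype(np.int32)],True,(0,0,255),1)
            t.append(c)
        rows.append(np.hstack(t))
    cv2.imwrite(out,np.vstack(rows))
E
python3 - <<'E'
from ov import *
ims={n:cv2.imread(f'pics/{n}0.png') for n in('top','scene')}
res={k:fit(k,ims,('top',))[:3] for k in objs}
ks=list(res)
overlay({k:res[k] for k in ks[:4]},ims,'pics/ov1.png')
overlay({k:res[k] for k in ks[4:]},ims,'pics/ov2.png')
E
```

```text
0.15
sq both 0.5259 0.4102 deg 3.8 80.0 [np.float64(300.0), np.float64(326.0)]
sq t 0.5233 0.4093 deg 1.2 6.2 [np.float64(300.0)]
sq s 0.53 0.4102 deg 7.7 23.9 [np.float64(326.0)]
lr both 0.3648 0.2929 deg 10.3 75.7 [np.float64(336.0), np.float64(363.0)]
lr t 0.3616 0.2917 deg 6.1 15.5 [np.float64(336.0)]
lr s 0.368 0.2921 deg 7.1 13.5 [np.float64(363.0)]
lo both 0.4876 0.1178 deg 13.7 70.5 [np.float64(316.0), np.float64(525.0)]
lo t 0.4839 0.1169 deg 193.8 11.6 [np.float64(316.0)]
lo s 0.489 0.1183 deg 14.1 34.6 [np.float64(525.0)]
sr both 0.3797 -0.3004 deg 3.6 69.0 [np.float64(164.0), np.float64(327.0)]
sr t 0.3765 -0.302 deg 10.6 21.4 [np.float64(164.0)]
sr s 0.3822 -0.3013 deg 12.4 19.7 [np.float64(327.0)]
tsr both 0.6487 0.1532 deg -3.9 92.1 [np.float64(570.0), np.float64(760.0)]
tsr t 0.6456 0.1523 deg -4.5 24.4 [np.float64(570.0)]
tsr s 0.6506 0.1537 deg 86.4 31.1 [np.float64(760.0)]
tlr both 0.6425 -0.1559 deg -12.5 153.0 [np.float64(824.0), np.float64(1481.0)]
tlr t 0.6392 -0.1567 deg -12.3 43.3 [np.float64(824.0)]
tlr s 0.6438 -0.1545 deg 77.8 73.0 [np.float64(1481.0)]
tlo both 0.4736 -0.1058 deg 168.0 132.3 [np.float64(809.0), np.float64(1119.0)]
tlo t 0.4707 -0.1068 deg -12.1 25.5 [np.float64(809.0)]
tlo s 0.4763 -0.1049 deg -13.1 51.4 [np.float64(1119.0)]
tsq both 0.5187 -0.4026 deg 13.9 128.4 [np.float64(696.0), np.float64(1413.0)]
tsq t 0.5156 -0.4042 deg 13.5 36.4 [np.float64(696.0)]
tsq s 0.5199 -0.4021 deg 14.2 47.9 [np.float64(1413.0)]
```

View pics/ov1.png

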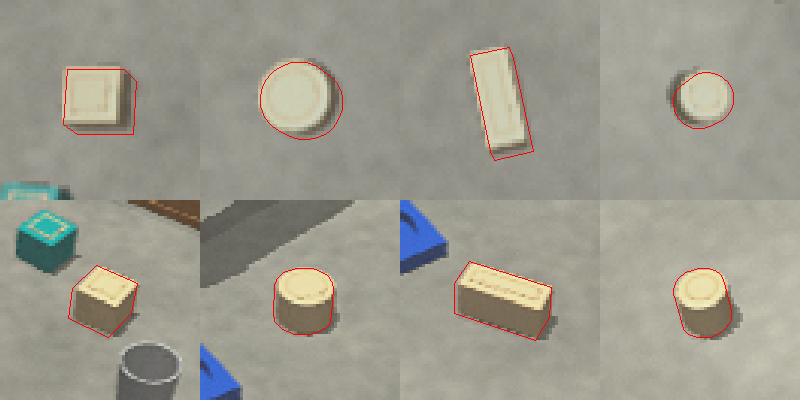

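View pics/ov2.png

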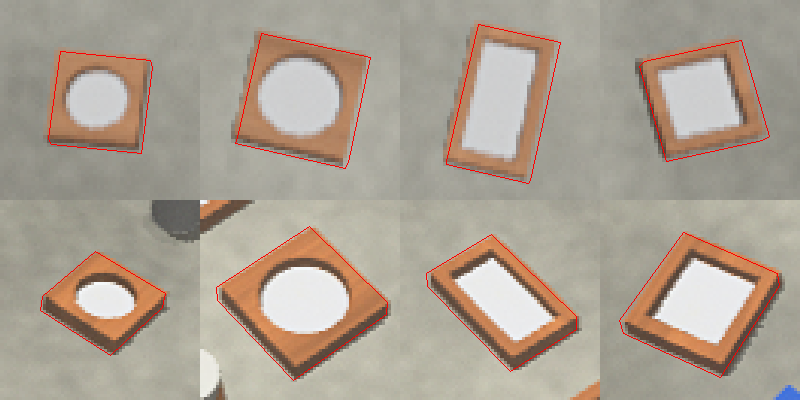

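```bash
cat > go.py <<'E'
import sys,numpy as np
from workcell import manip
from scipy.spatial.transform import Rotation as Ro
o=manip.get_obs(); R=Ro.from_quat(o['ee_rot']).as_matrix(); p=o['position']
jaw=np.degrees(np.arctan2(R[1,1],R[0,1]))
print('clock',round(o['clock'],2),'p',p.round(4),'jaw',round(jaw,1),'tilt',np.degrees(np.arccos(-R[2,2])).round(2),'q',o['joint_pos'].round(2),'F',o['ft_force'].round(1),'grip',round(o['grip_width'],3))
if len(sys.argv)>3:
    for a in sys.argv[1:]:
        pass
    x,y,z=map(float,sys.argv[1:4]); j=float(sys.argv[4]) if len(sys.argv)>4 else jaw
    d=R.T@(np.array([x,y,z])-p); dj=(j-jaw+90)%180-90
    print('shift',d.round(4),'dist',np.linalg.norm(d).round(3),'az',np.radians(-dj).round(3),'(alt',np.radians(-dj+(180 if dj>0 else -180)).round(3),')')
E
python3 go.py 0.365 0.293 0.17 60
```

```text
clock 0.15 p [0.1641 0.6028 0.2307] jaw 74.8 tilt 0.06 q [-1.33  0.33 -0.06  1.46  0.02  1.35 -0.09] F [-0.5 -0.7  0. ] grip 1.001
shift [-0.2752 -0.2461  0.061 ] dist 0.374 az 0.258 (alt -2.884 )
```

```bash
python3 -m handwheel '[[[-0.03,-0.027,0.007,0,0,0.03,0.085],[-0.075,-0.067,0.016,0,0,0.07,0.085],[-0.12,-0.107,0.027,0,0,0.11,0.085],[-0.165,-0.148,0.037,0,0,0.16,0.085],[-0.21,-0.188,0.047,0,0,0.2,0.085],[-0.25,-0.224,0.055,0,0,0.24,0.085],[-0.275,-0.246,0.061,0,0,0.258,0.085],[-0.275,-0.246,0.061,0,0,0.258,0.085]]]' 40; python3 go.py 0.365 0.293 0.17 60
python3 - <<'E'
from workcell import manip
import cv2
cv2.imwrite("pics/wrist1.png",manip.camera("wrist"))
E
```

```text
clock: 1.15
position: [0.3661, 0.291, 0.1699]
ee_rot: [0.261, 0.965, -0.0, -0.0]
ft_force: [-0.2, -0.1, -1.0]
grip_width: 0.997
clock 1.15 p [0.3661 0.291  0.1699] jaw 59.7 tilt 0.05 q [-0.95  0.03  0.19  1.95 -0.01  1.17  0.28] F [-0.2 -0.1 -1. ] grip 0.997
shift [ 0.0019  0.0012 -0.0001] dist 0.002 az -0.005 (alt 3.137 )
```

View pics/wrist1.png

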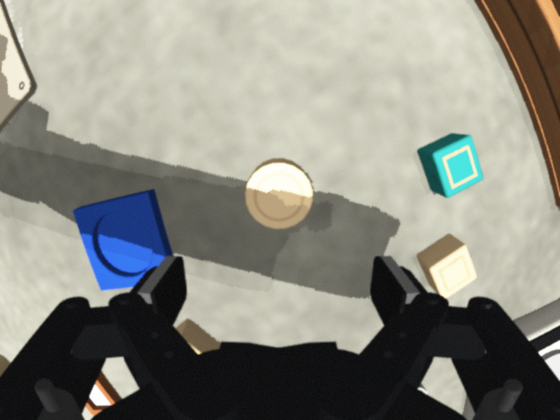

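```bash
cat > wr.py <<'E'
from h import *
from scipy.spatial.transform import Rotation as Ro
W=CAL['wrist']
def wproj(o,P):
    R=Ro.from_quat(o['ee_rot']).as_matrix(); T=W['tool_from_camera']
    t=(np.atleast_2d(P)-o['position'])@R
    c=(t-T[:3,3])@T[:3,:3]
    v=np.c_[c[:,0],-c[:,1],-c[:,2]]
    rr=np.hypot(v[:,0],v[:,1]); th=np.arctan2(rr,v[:,2]); k=th/np.maximum(rr,1e-9)
    return np.c_[W['cx']+W['fx']*v[:,0]*k, W['cy']+W['fy']*v[:,1]*k]
def wunproj(o,u,v,z):
    R=Ro.from_quat(o['ee_rot']).as_matrix(); T=W['tool_from_camera']
    a=np.array([u-W['cx'],v-W['cy']])/W['fx']; th=np.hypot(*a)
    s=np.sin(th)/max(th,1e-9); d=np.array([a[0]*s,-a[1]*s,-np.cos(th)])
    d=R@T[:3,:3]@d; c=o['position']+R@T[:3,3]
    return c+d*(z-c[2])/d[2]
E
python3 - <<'E'
from wr import *
o=manip.get_obs(); im=cv2.imread('pics/wrist1.png')
print(wunproj(o,279,192,.04),wunproj(o,456,271,.04))
for (k,d,x,y,a) in (('c',(.06,),.3648,.2929,0),('b',(.048,.048),.5259,.4102,.07)):
    h=cv2.convexHull(wproj(o,prism(k,d,.04,x,y,a)).astype(np.float32))
    cv2.polylines(im,[np.round(h).astype(int)],True,(0,0,255),1)
cv2.imwrite('pics/w1o.png',im[100:340])
E
```

```text
[0.35832639 0.29836113 0.04      ] [0.52211365 0.41694655 0.04      ]
```

View pics/w1o.png

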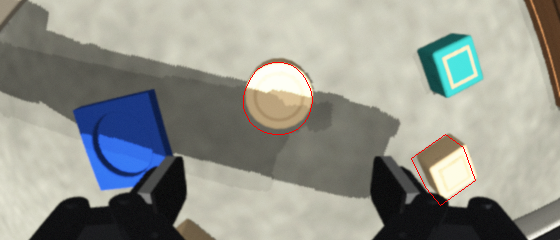

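```bash
cat > wfit.py <<'E'
from wr import *
from scipy.optimize import minimize
def wfit(o,im,objs_,x,y,a,kind,d,h,z0=0,smin=45,pad=14):
    """fit soap silhouette in wrist image (cream mask)"""
    hull=wproj(o,prism(kind,d,h,x,y,a,z0)); x0,y0=np.maximum(np.floor(hull.min(0)).astype(int)-pad,0); x1,y1=np.minimum(np.ceil(hull.max(0)).astype(int)+pad,[560,420])
    c=im[y0:y1,x0:x1]; hsv=cv2.cvtColor(c,cv2.COLOR_BGR2HSV).astype(int); H,s,v=hsv[...,0],hsv[...,1],hsv[...,2]
    m=((H>10)&(H<36)&(s>smin)&(v>60)).astype(np.uint8)
    m=cv2.morphologyEx(m,cv2.MORPH_OPEN,np.ones((3,3)))
    cs,_=cv2.findContours(m,cv2.RETR_EXTERNAL,cv2.CHAIN_APPROX_NONE)
    m=np.zeros_like(m); cv2.drawContours(m,[cv2.convexHull(max(cs,key=cv2.contourArea))],-1,1,-1)
    def r(q):
        p=wproj(o,prism(kind,d,h,q[0]/100,q[1]/100,q[2],z0))-[x0,y0]
        g=np.zeros(m.shape,np.uint8); hh=cv2.convexHull(p.astype(np.float32))
        cv2.fillConvexPoly(g,np.round(hh*16).astype(np.int32),255,cv2.LINE_AA,4); return g/255.
    cost=lambda q:((r(q)-m)**2).sum()
    q0=[x*100,y*100,a]
    R=minimize(cost,q0,method='Nelder-Mead',options=dict(initial_simplex=[q0,[q0[0]+.6,q0[1],a],[q0[0],q0[1]+.6,a],[q0[0],q0[1],a+.15]],xatol=.003,fatol=.1))
    vis=im.copy(); 
    p=wproj(o,prism(kind,d,h,R.x[0]/100,R.x[1]/100,R.x[2],z0)); cv2.polylines(vis,[np.round(cv2.convexHull(p.astype(np.float32))).astype(int)],True,(0,0,255),1)
    return R.x[0]/100,R.x[1]/100,R.x[2],R.fun,m.sum(),vis
E
python3 - <<'E'
from wfit import *
o=manip.get_obs(); im=cv2.imread('pics/wrist1.png'); print(o['position'])
r=wfit(o,im,None,.3648,.2929,0,'c',(.06,),.04); print(r[:5])
r2=wfit(o,im,None,.5259,.4102,.07,'b',(.048,.048),.04); print(r2[:5])
cv2.imwrite('pics/w1p.png',np.hstack([r[5][130:300,200:480],r2[5][130:300,200:480]]))
E
```

```text
[0.36512308 0.29281305 0.1701896 ]
(np.float64(0.3621440469925642), np.float64(0.2956486160347788), np.float64(0.09726438012232244), np.float64(1775.911172625913), np.uint64(2224))
(np.float64(0.5245155261802203), np.float64(0.414257430723444), np.float64(0.10326088655935145), np.float64(999.1523875432526), np.uint64(1683))
```

View pics/w1p.png

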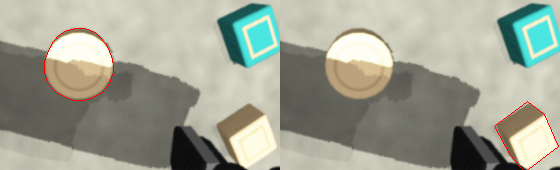

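```bash
python3 go.py 0.3625 0.295 0.016 60
```

```text
clock 1.2 p [0.3651 0.2928 0.1702] jaw 59.9 tilt 0.02 q [-0.95  0.03  0.18  1.95 -0.01  1.17  0.28] F [-1.   1.1  0.1] grip 0.997
shift [0.0033 0.0006 0.1542] dist 0.154 az -0.002 (alt 3.139 )
```

```bash
python3 -m handwheel '[[[0.003,0.0005,0.03,0,0,0,0.085],[0.003,0.0005,0.065,0,0,0,0.085],[0.003,0.0005,0.095,0,0,0,0.085],[0.003,0.0005,0.115,0,0,0,0.085],[0.003,0.0005,0.13,0,0,0,0.085],[0.003,0.0005,0.142,0,0,0,0.085],[0.003,0.0005,0.15,0,0,0,0.085],[0.003,0.0005,0.154,0,0,0,0.085]]]' 40
python3 -m handwheel '[[[0,0,0,0,0,0,0.085],[0,0,0,0,0,0,0.05],[0,0,0,0,0,0,0.05],[0,0,0,0,0,0,0.05],[0,0,0,0,0,0,0.05],[0,0,0,0,0,0,0.05],[0,0,0,0,0,0,0.05],[0,0,0,0,0,0,0.05]]]' 40; python3 go.py
python3 - <<'E'
from workcell import manip
import cv2
cv2.imwrite("pics/wrist2.png",manip.camera("wrist"))
E
```

```text
clock: 2.2
position: [0.3626, 0.2956, 0.0162]
ee_rot: [0.259, 0.966, 0.0, 0.0]
ft_force: [0.2, -1.2, 0.5]
grip_width: 0.996
clock: 3.2
position: [0.3627, 0.2955, 0.017]
ee_rot: [0.259, 0.966, 0.0, 0.0]
ft_force: [-2.3, -1.8, 7.3]
grip_width: 0.683
clock 3.2 p [0.3627 0.2955 0.017 ] jaw 60.0 tilt 0.03 q [-0.94  0.24  0.18  2.09 -0.06  0.82  0.31] F [-2.3 -1.8  7.3] grip 0.683
```

View pics/wrist2.png

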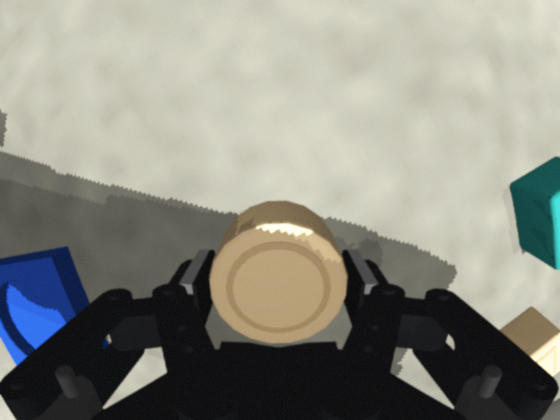

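The large puck is held between the pads, with its top face centred near (278,287). I'll check the centring, then lift and carry it.

```bash
python3 - <<'E'
from wr import *
o=manip.get_obs(); R=Ro.from_quat(o['ee_rot']).as_matrix()
for uv in((278,287),(278,344),(278,228)): print((R.T@(wunproj(o,*uv,.04)-o['position'])).round(4))
E
python3 go.py 0.6425 -0.1559 0.13 60
```

```text
[ 0.0009  0.0005 -0.023 ]
[-0.0298  0.0005 -0.023 ]
[ 0.0269  0.0005 -0.023 ]
clock 3.25 p [0.3627 0.2955 0.017 ] jaw 60.0 tilt 0.03 q [-0.94  0.24  0.18  2.09 -0.06  0.82  0.31] F [-2.2 -1.4  6.3] grip 0.687
shift [-0.4681 -0.2508 -0.1132] dist 0.543 az -0.0 (alt 3.141 )
```

```bash
python3 -m handwheel '[[[0,0,-0.01,0,0,0,0.05],[0,0,-0.03,0,0,0,0.05],[0,0,-0.065,0,0,0,0.05],[-0.01,-0.005,-0.1,0,0,0,0.05],[-0.04,-0.022,-0.12,0,0,0,0.05],[-0.085,-0.046,-0.125,0,0,0,0.05],[-0.13,-0.07,-0.125,0,0,0,0.05],[-0.18,-0.097,-0.125,0,0,0,0.05]]]'
python3 -m handwheel '[[[-0.045,-0.024,0,0,0,0,0.05],[-0.09,-0.048,0,0,0,0,0.05],[-0.135,-0.072,0,0,0,0,0.05],[-0.18,-0.096,0,0,0,0,0.05],[-0.22,-0.118,0,0,0,0,0.05],[-0.255,-0.137,0.005,0,0,0,0.05],[-0.28,-0.15,0.01,0,0,0,0.05],[-0.288,-0.154,0.012,0,0,0,0.05]]]'
python3 go.py 0.6405 -0.154 0.13 60
python3 - <<'E'
from workcell import manip
import cv2
cv2.imwrite("pics/wrist3.png",manip.camera("wrist"))
E
```

```text
clock: 4.25
position: [0.4705, 0.1203, 0.1422]
ee_rot: [0.258, 0.966, 0.001, 0.0]
ft_force: [0.4, 0.7, -2.0]
grip_width: 0.683
clock: 5.25
position: [0.6422, -0.1577, 0.1292]
ee_rot: [0.26, 0.966, -0.0, -0.0]
ft_force: [-0.8, 0.2, -1.8]
grip_width: 0.687
clock 5.25 p [ 0.6422 -0.1577  0.1292] jaw 59.9 tilt 0.05 q [-0.22  0.52  0.55  1.5  -0.28  1.19  1.41] F [-0.8  0.2 -1.8] grip 0.687
shift [ 0.0033  0.0024 -0.0008] dist 0.004 az -0.002 (alt 3.139 )
```

View pics/wrist3.png

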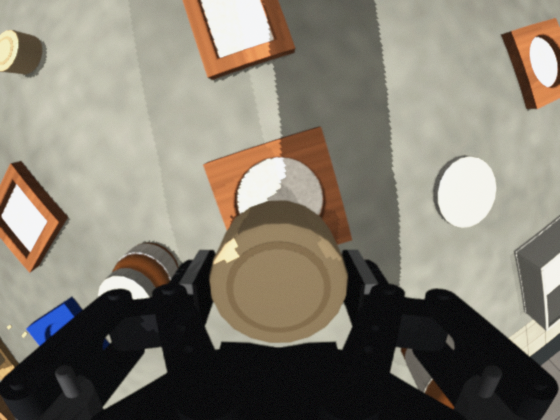

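```bash
cat > tov.py <<'E'
import sys
from wr import *
# tov.py img out kind(d..)  x y adeg  recess
def draw(im,o,dims,rec,x,y,a,col=(0,0,255)):
    a=np.radians(a)
    for k,d,z in (('b',dims,.018),(rec[0],rec[1],.018),(rec[0],rec[1],.006)):
        p=prism(k,d,0,x,y,a,z); p=p[:len(p)//2]
        cv2.polylines(im,[np.round(wproj(o,p)*8).astype(int)],True,col,1,cv2.LINE_AA,3)
E
python3 - <<'E'
from tov import *
o=manip.get_obs(); print(o['position'])
im=cv2.imread('pics/wrist3.png')
draw(im,o,(.098,.098),('c',(.074,)),.6425,-.1559,-12.5)
draw(im,o,(.098,.098),('c',(.074,)),.6405,-.1535,-12.5,(0,255,0))
draw(im,o,(.122,.072),('b',(.098,.048)),.4736,-.1058,-12,(0,0,255))
draw(im,o,(.122,.072),('b',(.098,.048)),.4716,-.1038,-12,(0,255,0))
draw(im,o,(.086,.086),('b',(.062,.062)),.5187,-.4026,13.9,(0,0,255))
draw(im,o,(.08,.08),('c',(.056,)),.6487,.1532,-3.9,(0,0,255))
cv2.imwrite('pics/w3o.png',im)
cv2.imwrite('pics/w3z.png',cv2.resize(im[0:270,180:380],None,fx=2.2,fy=2.2))
for uv in((205,164),(321,128)): print(wunproj(o,*uv,.018))
E
```

```text
[ 0.64227089 -0.15756474  0.1289854 ]
[ 0.58223455 -0.18955169  0.018     ]
[ 0.60402516 -0.09615903  0.018     ]
```

View pics/w3o.png

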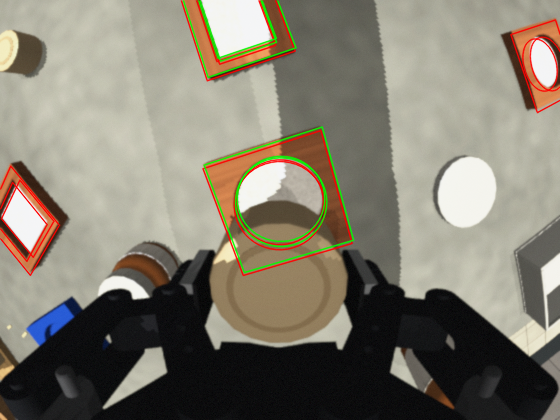

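View pics/w3z.png

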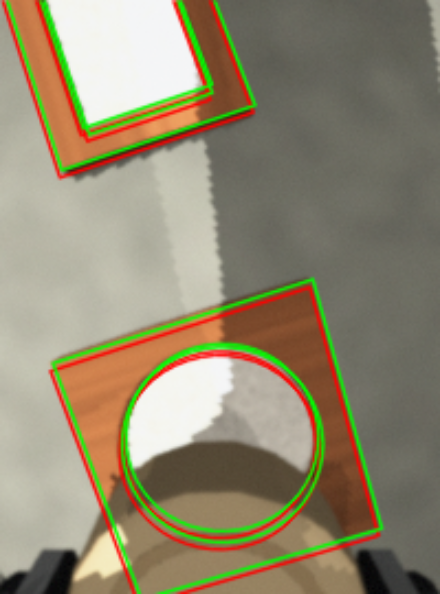

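```bash
python3 go.py 0.6405 -0.1535 0.023 60
```

```text
clock 5.3 p [ 0.6423 -0.1576  0.129 ] jaw 59.9 tilt 0.05 q [-0.22  0.52  0.55  1.5  -0.28  1.19  1.41] F [-0.5  0.4 -0.7] grip 0.689
shift [0.0035 0.0027 0.106 ] dist 0.106 az -0.002 (alt 3.14 )
```

```bash
python3 -m handwheel '[[[0.0035,0.0025,0.02,0,0,0,0.05],[0.0035,0.0025,0.045,0,0,0,0.05],[0.0035,0.0025,0.065,0,0,0,0.05],[0.0035,0.0025,0.08,0,0,0,0.05],[0.0035,0.0025,0.092,0,0,0,0.05],[0.0035,0.0025,0.1,0,0,0,0.05],[0.0035,0.0025,0.104,0,0,0,0.05],[0.0035,0.0025,0.105,0,0,0,0.05]]]'
python3 go.py 0.6405 -0.1535 0.023 60
python3 - <<'E'
from workcell import manip
import cv2
cv2.imwrite("pics/wrist4.png",manip.camera("wrist"))
E
```

```text
clock: 6.3
position: [0.6406, -0.1522, 0.0244]
ee_rot: [0.259, 0.966, 0.0, 0.0]
ft_force: [-0.2, 0.4, -0.7]
grip_width: 0.688
clock 6.3 p [ 0.6406 -0.1522  0.0244] jaw 60.0 tilt 0.02 q [-0.2   0.63  0.5   1.59 -0.34  1.01  1.45] F [-0.2  0.4 -0.7] grip 0.688
shift [-0.0006 -0.0012  0.0014] dist 0.002 az -0.0 (alt 3.141 )
```

View pics/wrist4.png

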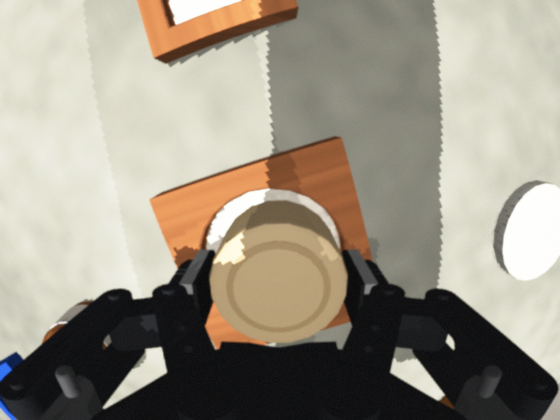

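The puck is inside the recess, with a white gap showing around it. Now I'll lower the last millimetre and release.

```bash
python3 -m handwheel '[[[-0.0005,-0.001,0.0005,0,0,0,0.05],[-0.0005,-0.001,0.001,0,0,0,0.05],[-0.0005,-0.001,0.0015,0,0,0,0.05],[-0.0005,-0.001,0.0015,0,0,0,0.05]]]'
```

```text
clock: 6.85
position: [0.6405, -0.1533, 0.0231]
ee_rot: [0.259, 0.966, 0.0, 0.0]
ft_force: [-1.1, 0.8, 3.1]
grip_width: 0.691
```

```bash
python3 -m handwheel '[[[0,0,0,0,0,0,0.064],[0,0,0,0,0,0,0.07],[0,0,0,0,0,0,0.08],[0,0,0,0,0,0,0.085],[0,0,-0.01,0,0,0,0.085],[0,0,-0.035,0,0,0,0.085],[0,0,-0.075,0,0,0,0.085],[0,0,-0.115,0,0,0,0.085]]]'
python3 go.py 0.4856 0.12 0.15 103.7
python3 - <<'E'
from workcell import manip
import cv2
cv2.imwrite("pics/wrist5.png",manip.camera("wrist"))
E
```

```text
clock: 7.85
position: [0.6403, -0.1533, 0.1397]
ee_rot: [0.259, 0.966, 0.0, 0.0]
ft_force: [0.6, 0.1, -0.3]
grip_width: 0.996
clock 7.85 p [ 0.6403 -0.1533  0.1397] jaw 60.0 tilt 0.02 q [-0.23  0.51  0.55  1.5  -0.28  1.21  1.4 ] F [ 0.6  0.1 -0.3] grip 0.996
shift [ 0.2707  0.1592 -0.0104] dist 0.314 az -0.763 (alt 2.379 )
```

View pics/wrist5.png

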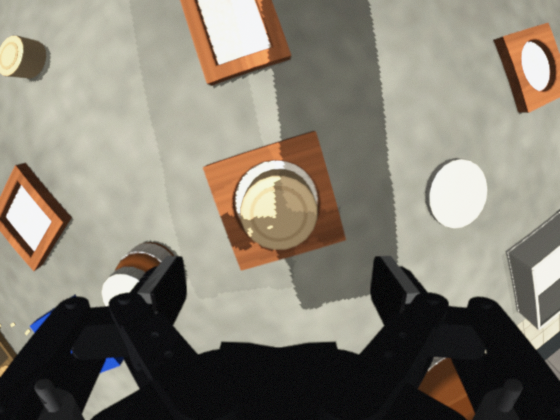

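The large puck is seated flat in its tray, with its top at about (280,212). Next is the long bar.

```bash
python3 -m handwheel '[[[0.02,0.012,-0.002,0,0,-0.08,0.085],[0.06,0.035,-0.005,0,0,-0.2,0.085],[0.105,0.062,-0.008,0,0,-0.33,0.085],[0.15,0.088,-0.01,0,0,-0.46,0.085],[0.195,0.115,-0.01,0,0,-0.58,0.085],[0.235,0.138,-0.01,0,0,-0.69,0.085],[0.265,0.156,-0.01,0,0,-0.75,0.085],[0.271,0.159,-0.01,0,0,-0.763,0.085]]]'
python3 -m handwheel '[[[0,0,0,0,0,0,0.085]]]'
python3 go.py 0.4856 0.12 0.15 103.7
python3 - <<'E'
from tov import *
o=manip.get_obs(); im=manip.camera("wrist"); cv2.imwrite("pics/wrist6.png",im)
h=cv2.convexHull(wproj(o,prism('b',(.084,.034),.04,.4856,.12,np.radians(13.7))).astype(np.float32))
cv2.polylines(im,[np.round(h).astype(int)],True,(0,0,255),1)
draw(im,o,(.122,.072),('b',(.098,.048)),.4716,-.1038,-12,(0,255,0))
draw(im,o,(.08,.08),('c',(.056,)),.6467,.1556,-3.9,(0,0,255))
cv2.imwrite('pics/w6o.png',im)
E
```

```text
clock: 8.9
position: [0.4844, 0.1222, 0.1484]
ee_rot: [-0.121, 0.993, 0.001, 0.0]
ft_force: [0.3, -0.5, 0.3]
grip_width: 0.995
clock: 9.02
position: [0.4856, 0.1196, 0.1482]
ee_rot: [-0.119, 0.993, 0.0, 0.0]
ft_force: [-0.0, -0.5, 0.4]
grip_width: 0.995
clock 9.03 p [0.4856 0.1196 0.1482] jaw 103.7 tilt 0.05 q [-0.63  0.12  0.32  1.91 -0.04  1.12  1.51] F [-0.  -0.5  0.4] grip 0.995
shift [-0.0001  0.0003 -0.0018] dist 0.002 az -0.001 (alt 3.141 )
```

View pics/w6o.png

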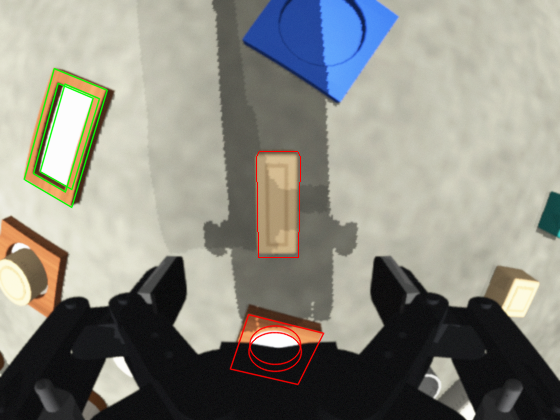

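The overlay matches the bar (257–299, 151–257), so I'll descend and grip.

```bash
python3 -m handwheel '[[[0,0,0.025,0,0,0,0.085],[0,0,0.055,0,0,0,0.085],[0,0,0.08,0,0,0,0.085],[0,0,0.1,0,0,0,0.085],[0,0,0.115,0,0,0,0.085],[0,0,0.125,0,0,0,0.085],[0,0,0.13,0,0,0,0.085],[0,0,0.132,0,0,0,0.085]]]'
python3 -m handwheel '[[[0,0,0,0,0,0,0.06],[0,0,0,0,0,0,0.025],[0,0,0,0,0,0,0.025],[0,0,0,0,0,0,0.025],[0,0,0,0,0,0,0.025],[0,0,0,0,0,0,0.025],[0,0,0,0,0,0,0.025],[0,0,0,0,0,0,0.025]]]' 40; python3 go.py 0.4716 -0.1038 0.11 78
python3 - <<'E'
from workcell import manip
import cv2
cv2.imwrite("pics/wrist7.png",manip.camera("wrist"))
E
```

```text
clock: 10.07
position: [0.4855, 0.12, 0.0159]
ee_rot: [-0.119, 0.993, 0.0, 0.0]
ft_force: [0.5, 0.2, -0.1]
grip_width: 0.999
clock: 11.08
position: [0.4856, 0.1202, 0.0163]
ee_rot: [-0.119, 0.993, 0.0, 0.0]
ft_force: [-0.5, -0.9, 4.8]
grip_width: 0.389
clock 11.07 p [0.4856 0.1202 0.0163] jaw 103.7 tilt 0.05 q [-0.6   0.31  0.3   2.01 -0.12  0.84  1.58] F [-0.5 -0.9  4.8] grip 0.389
shift [ 0.0666 -0.2143 -0.0939] dist 0.243 az 0.449 (alt -2.693 )
```

View pics/wrist7.png

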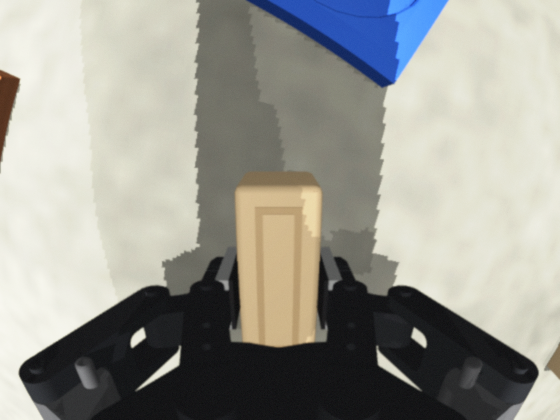

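The bar is gripped square, with an opening of about 33 mm. Now I'll lift and carry it.

```bash
python3 -m handwheel '[[[0,0,-0.008,0,0,0,0.025],[0,0,-0.03,0,0,0,0.025],[0.005,-0.018,-0.065,0,0,0.05,0.025],[0.018,-0.06,-0.09,0,0,0.14,0.025],[0.034,-0.11,-0.094,0,0,0.24,0.025],[0.05,-0.16,-0.094,0,0,0.34,0.025],[0.062,-0.2,-0.094,0,0,0.42,0.025],[0.0665,-0.214,-0.094,0,0,0.449,0.025]]]'
python3 -m handwheel '[[[0,0,0,0,0,0,0.025],[0,0,0,0,0,0,0.025]]]'
python3 go.py 0.4716 -0.1038 0.11 78
python3 - <<'E'
from tov import *
o=manip.get_obs(); im=manip.camera("wrist"); cv2.imwrite("pics/wrist8.png",im)
draw(im,o,(.122,.072),('b',(.098,.048)),.4716,-.1038,-12,(0,255,0))
cv2.imwrite('pics/w8o.png',im)
E
```

```text
clock: 12.12
position: [0.4708, -0.1062, 0.1101]
ee_rot: [0.107, 0.994, -0.0, 0.0]
ft_force: [-0.5, 0.4, -0.6]
grip_width: 0.394
clock: 12.38
position: [0.4716, -0.102, 0.1097]
ee_rot: [0.103, 0.995, 0.0, -0.0]
ft_force: [-0.4, -0.2, -1.1]
grip_width: 0.389
clock 12.38 p [ 0.4716 -0.102   0.1097] jaw 78.1 tilt 0.03 q [-0.38  0.13  0.54  2.   -0.08  1.03  1.56] F [-0.4 -0.2 -1.1] grip 0.389
shift [-0.0004 -0.0017 -0.0003] dist 0.002 az 0.003 (alt -3.139 )
```

View pics/w8o.png

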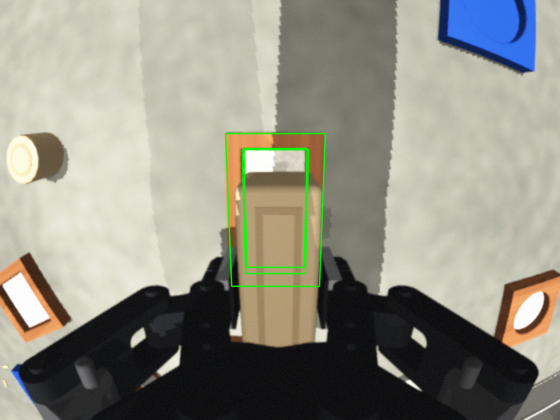

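```bash
python3 -m handwheel '[[[0,0,0.018,0,0,0,0.025],[0,0,0.038,0,0,0,0.025],[0,0,0.055,0,0,0,0.025],[0,0,0.068,0,0,0,0.025],[0,0,0.077,0,0,0,0.025],[0,0,0.083,0,0,0,0.025],[0,0,0.086,0,0,0,0.025],[0,0,0.086,0,0,0,0.025]]]'
python3 go.py 0.4716 -0.1038 0.0223 78
python3 - <<'E'
from workcell import manip
import cv2
cv2.imwrite("pics/wrist9.png",manip.camera("wrist"))
E
```

```text
clock: 13.42
position: [0.4715, -0.1037, 0.0239]
ee_rot: [0.105, 0.994, 0.0, 0.0]
ft_force: [0.6, -0.9, -1.1]
grip_width: 0.391
clock 13.43 p [ 0.4715 -0.1037  0.0239] jaw 78.0 tilt 0.01 q [-0.34  0.28  0.51  2.06 -0.18  0.84  1.64] F [ 0.6 -0.9 -1.1] grip 0.391
shift [-0.0002 -0.0001  0.0016] dist 0.002 az -0.0 (alt 3.141 )
```

View pics/wrist9.png

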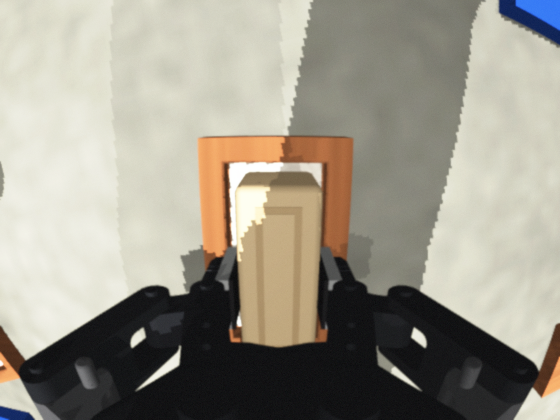

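The bar is in the recess with gaps on every side. I'll lower it and release.

```bash
python3 -m handwheel '[[[0,0,0.0005,0,0,0,0.025],[0,0,0.001,0,0,0,0.025],[0,0,0.0015,0,0,0,0.025],[0,0,0.0015,0,0,0,0.025]]]'
python3 -m handwheel '[[[0,0,0,0,0,0,0.038],[0,0,0,0,0,0,0.05],[0,0,0,0,0,0,0.06],[0,0,0,0,0,0,0.07],[0,0,-0.01,0,0,0,0.08],[0,0,-0.035,0,0,0,0.085],[0,0,-0.075,0,0,0,0.085],[0,0,-0.115,0,0,0,0.085]]]'
python3 go.py 0.3777 -0.298 0.15 60
python3 - <<'E'
from workcell import manip
import cv2
cv2.imwrite("pics/wrist10.png",manip.camera("wrist"))
E
```

```text
clock: 13.98
position: [0.4714, -0.1036, 0.0223]
ee_rot: [0.105, 0.995, 0.0, 0.0]
ft_force: [-0.1, 0.2, -0.8]
grip_width: 0.392
clock: 14.98
position: [0.4712, -0.1038, 0.1391]
ee_rot: [0.105, 0.994, -0.0, 0.0]
ft_force: [0.7, 0.9, 0.3]
grip_width: 0.996
clock 14.97 p [ 0.4712 -0.1038  0.1391] jaw 78.0 tilt 0.01 q [-0.4   0.09  0.55  1.97 -0.05  1.1   1.54] F [0.7 0.9 0.3] grip 0.996
shift [ 0.0509 -0.2094 -0.0109] dist 0.216 az 0.313 (alt -2.828 )
```

View pics/wrist10.png

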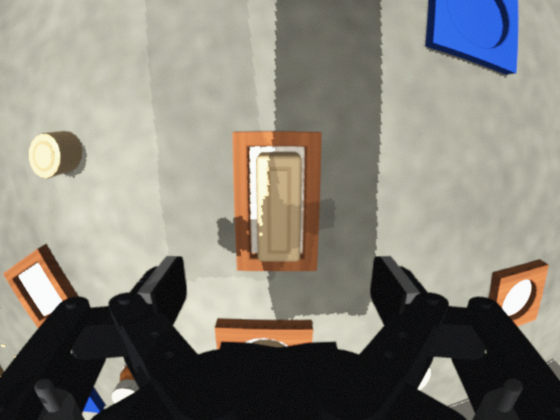

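The bar lies in its recess, its top spanning about (255–302, 152–262). Next is the small puck.

```bash
python3 -m handwheel '[[[0.006,-0.025,-0.002,0,0,0.04,0.085],[0.015,-0.063,-0.005,0,0,0.1,0.085],[0.025,-0.105,-0.008,0,0,0.16,0.085],[0.036,-0.15,-0.01,0,0,0.22,0.085],[0.046,-0.188,-0.011,0,0,0.28,0.085],[0.051,-0.209,-0.011,0,0,0.313,0.085],[0.051,-0.209,-0.011,0,0,0.313,0.085],[0.051,-0.209,-0.011,0,0,0.313,0.085]]]'
python3 go.py 0.3777 -0.298 0.016 60
python3 - <<'E'
from tov import *
o=manip.get_obs(); im=manip.camera("wrist"); cv2.imwrite("pics/wrist11.png",im)
h=cv2.convexHull(wproj(o,prism('c',(.042,),.04,.3777,-.298,0)).astype(np.float32))
cv2.polylines(im,[np.round(h).astype(int)],True,(0,0,255),1)
draw(im,o,(.086,.086),('b',(.062,.062)),.5167,-.4002,13.9,(0,255,0))
cv2.imwrite('pics/w11o.png',im)
E
```

```text
clock: 16.02
position: [0.3784, -0.2965, 0.148]
ee_rot: [0.258, 0.966, 0.0, -0.0]
ft_force: [-0.0, -1.0, 0.9]
grip_width: 0.996
clock 16.02 p [ 0.3784 -0.2965  0.148 ] jaw 60.1 tilt 0.04 q [-0.16  0.08  0.77  1.97 -0.06  1.12  1.68] F [-0.  -1.   0.9] grip 0.996
shift [-0.0003 -0.0017  0.132 ] dist 0.132 az 0.003 (alt -3.139 )
```

View pics/w11o.png

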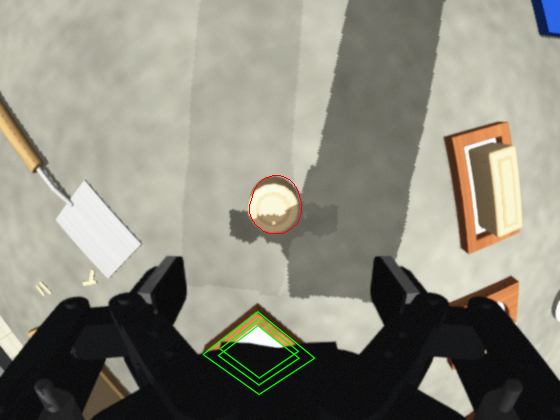

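```bash
python3 -m handwheel '[[[0,-0.0005,0.025,0,0,0,0.085],[0,-0.0005,0.055,0,0,0,0.085],[0,-0.0005,0.08,0,0,0,0.085],[0,-0.0005,0.1,0,0,0,0.085],[0,-0.0005,0.115,0,0,0,0.085],[0,-0.0005,0.125,0,0,0,0.085],[0,-0.0005,0.13,0,0,0,0.085],[0,-0.0005,0.132,0,0,0,0.085]]]'
python3 -m handwheel '[[[0,0,0,0,0,0,0.06],[0,0,0,0,0,0,0.033],[0,0,0,0,0,0,0.033],[0,0,0,0,0,0,0.033],[0,0,0,0,0,0,0.033],[0,0,0,0,0,0,0.033],[0,0,0,0,0,0,0.033],[0,0,0,0,0,0,0.033]]]' 40; python3 go.py 0.6467 0.1556 0.12 60
python3 - <<'E'
from workcell import manip
import cv2
cv2.imwrite("pics/wrist12.png",manip.camera("wrist"))
E
```

```text
clock: 17.08
position: [0.3779, -0.2979, 0.0163]
ee_rot: [0.258, 0.966, 0.0, 0.0]
ft_force: [-0.7, 0.4, -0.2]
grip_width: 0.997
clock: 18.08
position: [0.3779, -0.298, 0.0168]
ee_rot: [0.258, 0.966, 0.0, 0.0]
ft_force: [-2.5, 0.4, 6.0]
grip_width: 0.477
clock 18.07 p [ 0.3779 -0.298   0.0168] jaw 60.0 tilt 0.04 q [-0.06  0.32  0.71  2.08 -0.28  0.84  1.87] F [-2.5  0.4  6. ] grip 0.477
shift [-0.0064  0.5273 -0.1029] dist 0.537 az 0.001 (alt -3.141 )
```

View pics/wrist12.png

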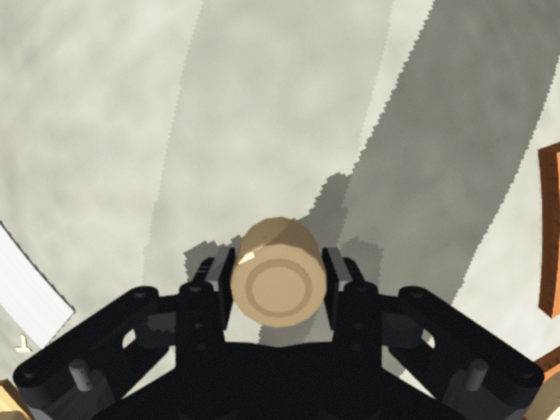

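The small puck is held, with its top at about (278,285). Now I'll carry it.

```bash
python3 -m handwheel '[[[0,0,-0.008,0,0,0,0.033],[0,0,-0.03,0,0,0,0.033],[0,0.01,-0.065,0,0,0,0.033],[0,0.035,-0.095,0,0,0,0.033],[-0.001,0.075,-0.103,0,0,0,0.033],[-0.001,0.12,-0.103,0,0,0,0.033],[-0.002,0.17,-0.103,0,0,0,0.033],[-0.003,0.22,-0.103,0,0,0,0.033]]]'
python3 -m handwheel '[[[-0.0005,0.05,0,0,0,0,0.033],[-0.001,0.1,0,0,0,0,0.033],[-0.0015,0.15,0,0,0,0,0.033],[-0.002,0.2,0,0,0,0,0.033],[-0.0025,0.245,0,0,0,0,0.033],[-0.003,0.28,0,0,0,0,0.033],[-0.0035,0.302,0,0,0,0,0.033],[-0.0035,0.3075,0,0,0,0,0.033]]]'
python3 -m handwheel '[[[0,0,0,0,0,0,0.033],[0,0,0,0,0,0,0.033]]]'
python3 go.py 0.6467 0.1556 0.12 60
python3 - <<'E'
from tov import *
o=manip.get_obs(); im=manip.camera("wrist"); cv2.imwrite("pics/wrist13.png",im)
draw(im,o,(.08,.08),('c',(.056,)),.6467,.1556,-3.9,(0,255,0))
cv2.imwrite('pics/w13o.png',im)
E
```

```text
clock: 19.12
position: [0.4909, -0.1074, 0.12]
ee_rot: [0.259, 0.966, 0.0, 0.0]
ft_force: [0.4, -1.2, -0.8]
grip_width: 0.478
clock: 20.12
position: [0.6468, 0.1574, 0.1193]
ee_rot: [0.258, 0.966, -0.0, -0.0]
ft_force: [-0.4, -0.3, -1.8]
grip_width: 0.48
clock: 20.38
position: [0.6465, 0.1545, 0.1196]
ee_rot: [0.259, 0.966, -0.0, 0.0]
ft_force: [0.2, 0.2, -1.5]
grip_width: 0.48
clock 20.38 p [0.6465 0.1545 0.1196] jaw 60.0 tilt 0.02 q [-0.64  0.53  0.47  1.5  -0.25  1.17  0.91] F [ 0.2  0.2 -1.5] grip 0.48
shift [ 0.0004  0.0011 -0.0004] dist 0.001 az -0.001 (alt 3.141 )
```

View pics/w13o.png

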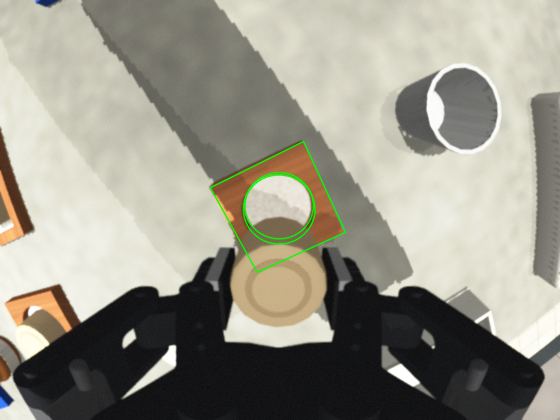

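```bash
python3 -m handwheel '[[[0,0,0.02,0,0,0,0.033],[0,0,0.043,0,0,0,0.033],[0,0,0.062,0,0,0,0.033],[0,0,0.077,0,0,0,0.033],[0,0,0.087,0,0,0,0.033],[0,0,0.093,0,0,0,0.033],[0,0,0.0955,0,0,0,0.033],[0,0,0.0955,0,0,0,0.033]]]'
python3 go.py 0.6467 0.1556 0.0228 60
python3 - <<'E'
from workcell import manip
import cv2
cv2.imwrite("pics/wrist14.png",manip.camera("wrist"))
E
```

```text
clock: 21.42
position: [0.6469, 0.156, 0.0241]
ee_rot: [0.258, 0.966, 0.0, 0.0]
ft_force: [-0.4, -0.3, -0.4]
grip_width: 0.479
clock 21.43 p [0.6469 0.156  0.0241] jaw 60.0 tilt 0.03 q [-0.62  0.63  0.43  1.57 -0.3   1.01  0.95] F [-0.4 -0.3 -0.4] grip 0.479
shift [-0.     -0.0005  0.0013] dist 0.001 az 0.001 (alt -3.141 )
```

View pics/wrist14.png

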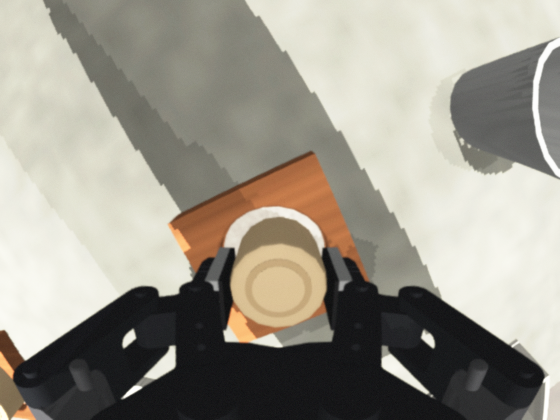

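```bash
python3 -m handwheel '[[[0,0,0.0005,0,0,0,0.033],[0,0,0.001,0,0,0,0.033],[0,0,0.0015,0,0,0,0.033],[0,0,0.0018,0,0,0,0.033],[0,0,0.0018,0,0,0,0.033]]]'
python3 -m handwheel '[[[0,0,0,0,0,0,0.045],[0,0,0,0,0,0,0.055],[0,0,0,0,0,0,0.065],[0,0,0,0,0,0,0.075],[0,0,-0.01,0,0,0,0.08],[0,0,-0.035,0,0,0,0.085],[0,0,-0.075,0,0,0,0.085],[0,0,-0.115,0,0,0,0.085]]]'
python3 go.py 0.524 0.4125 0.15 94
python3 - <<'E'
from workcell import manip
import cv2
cv2.imwrite("pics/wrist15.png",manip.camera("wrist"))
E
```

```text
clock: 22.1
position: [0.6469, 0.156, 0.023]
ee_rot: [0.258, 0.966, 0.0, 0.0]
ft_force: [-4.1, 0.2, 7.0]
grip_width: 0.478
clock: 23.1
position: [0.6467, 0.1558, 0.1389]
ee_rot: [0.259, 0.966, 0.0, 0.0]
ft_force: [0.7, -0.0, -0.1]
grip_width: 0.994
clock 23.1 p [0.6467 0.1558 0.1389] jaw 60.0 tilt 0.02 q [-0.65  0.51  0.48  1.48 -0.24  1.21  0.91] F [ 0.7 -0.  -0.1] grip 0.994
shift [ 0.2345  0.1611 -0.0111] dist 0.285 az -0.593 (alt 2.549 )
```

View pics/wrist15.png

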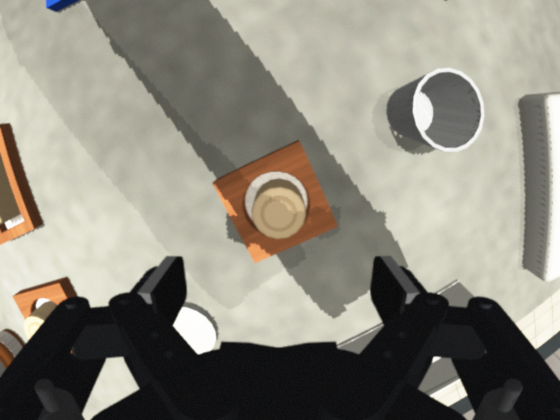

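The small puck is seated (top at 278,210). Next is the square block.

```bash
python3 -m handwheel '[[[0.02,0.014,-0.006,0,0,-0.06,0.085],[0.06,0.041,-0.011,0,0,-0.16,0.085],[0.1,0.069,-0.011,0,0,-0.26,0.085],[0.14,0.096,-0.011,0,0,-0.36,0.085],[0.18,0.124,-0.011,0,0,-0.46,0.085],[0.215,0.148,-0.011,0,0,-0.55,0.085],[0.2345,0.161,-0.011,0,0,-0.593,0.085],[0.2345,0.161,-0.011,0,0,-0.593,0.085]]]'
python3 -m handwheel '[[[0,0,0,0,0,0,0.085],[0,0,0,0,0,0,0.085]]]'
python3 go.py 0.524 0.4125 0.016 94
python3 - <<'E'
from tov import *
o=manip.get_obs(); im=manip.camera("wrist"); cv2.imwrite("pics/wrist16.png",im)
for a,c in((4,(0,0,255)),(7,(0,255,0))):
    h=cv2.convexHull(wproj(o,prism('b',(.048,.048),.04,.524,.4125,np.radians(a))).astype(np.float32))
    cv2.polylines(im,[np.round(h*8).astype(int)],True,c,1,cv2.LINE_AA,3)
cv2.imwrite('pics/w16o.png',cv2.resize(im[120:300,180:380],None,fx=3,fy=3))
E
```

```text
clock: 24.15
position: [0.5225, 0.4142, 0.1477]
ee_rot: [-0.037, 0.999, 0.0, -0.0]
ft_force: [0.2, -0.1, 0.1]
grip_width: 0.996
clock: 24.4
position: [0.5252, 0.4106, 0.1481]
ee_rot: [-0.034, 0.999, -0.0, 0.0]
ft_force: [0.4, -0.4, 0.3]
grip_width: 1.001
clock 24.4 p [0.5252 0.4106 0.1481] jaw 93.8 tilt 0.05 q [-0.94  0.48  0.29  1.46 -0.14  1.22  1.  ] F [ 0.4 -0.4  0.3] grip 1.001
shift [0.0011 0.002  0.1321] dist 0.132 az -0.003 (alt 3.139 )
```

View pics/wrist16.png

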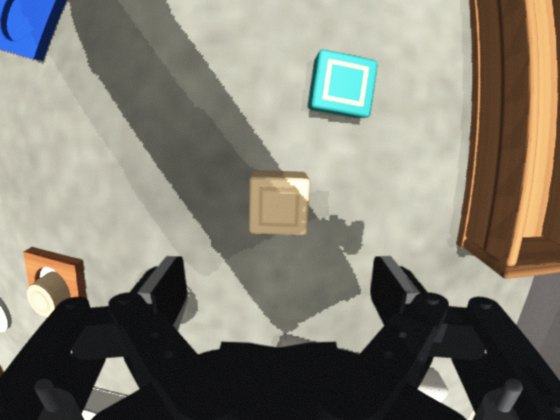

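View pics/w16o.png

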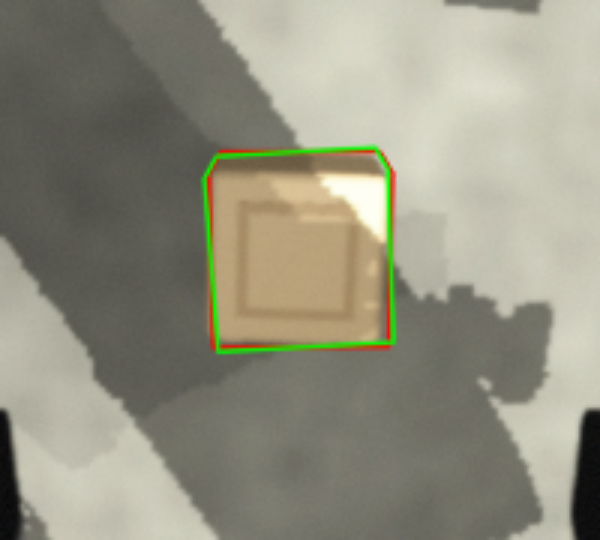

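The block is well aligned, spanning (248–309, 171–235). Now I'll descend and grip it.

```bash
python3 -m handwheel '[[[0,0,0.025,0,0,0.01,0.085],[0,0,0.055,0,0,0.02,0.085],[0,0,0.08,0,0,0.02,0.085],[0,0,0.1,0,0,0.02,0.085],[0,0,0.115,0,0,0.02,0.085],[0,0,0.125,0,0,0.02,0.085],[0,0,0.13,0,0,0.02,0.085],[0,0,0.132,0,0,0.02,0.085]]]'
python3 -m handwheel '[[[0,0,0,0,0,0,0.065],[0,0,0,0,0,0,0.039],[0,0,0,0,0,0,0.039],[0,0,0,0,0,0,0.039],[0,0,0,0,0,0,0.039],[0,0,0,0,0,0,0.039],[0,0,0,0,0,0,0.039],[0,0,0,0,0,0,0.039]]]' 40; python3 go.py 0.5167 -0.4002 0.12 103.9; python3 go.py 0.5167 0 0.12 100
python3 - <<'E'
from workcell import manip
import cv2
cv2.imwrite("pics/wrist17.png",manip.camera("wrist"))
E
```

```text
clock: 25.45
position: [0.5241, 0.4127, 0.0162]
ee_rot: [-0.025, 1.0, 0.0, 0.0]
ft_force: [-0.0, 0.2, -0.3]
grip_width: 0.994
clock: 26.45
position: [0.5243, 0.4128, 0.0167]
ee_rot: [-0.025, 1.0, 0.0, 0.0]
ft_force: [0.0, -0.8, 6.7]
grip_width: 0.552
clock 26.45 p [0.5243 0.4128 0.0167] jaw 92.9 tilt 0.06 q [-0.93  0.62  0.26  1.56 -0.18  0.99  1.01] F [ 0.  -0.8  6.7] grip 0.552
shift [ 0.0483 -0.8115 -0.104 ] dist 0.82 az -0.192 (alt 2.949 )
clock 26.45 p [0.5243 0.4128 0.0167] jaw 92.9 tilt 0.06 q [-0.93  0.62  0.26  1.56 -0.18  0.99  1.01] F [ 0.  -0.8  6.7] grip 0.552
shift [ 0.0282 -0.4118 -0.1036] dist 0.426 az -0.124 (alt 3.017 )
```

View pics/wrist17.png

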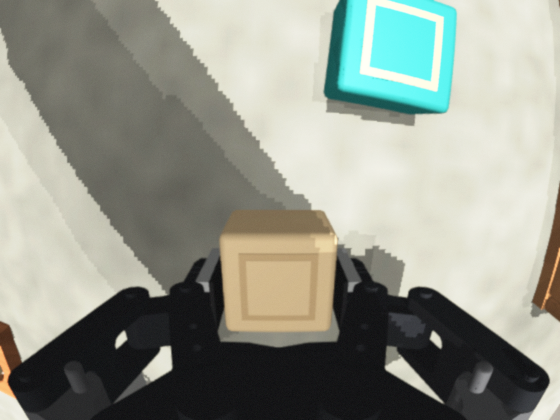

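```bash
python3 -m handwheel '[[[0,0,-0.008,0,0,0,0.039],[0,0,-0.03,0,0,0,0.039],[0.001,-0.01,-0.065,0,0,0.02,0.039],[0.002,-0.035,-0.095,0,0,0.08,0.039],[0.004,-0.075,-0.104,0,0,0.16,0.039],[0.007,-0.12,-0.104,0,0,0.25,0.039],[0.01,-0.17,-0.104,0,0,0.34,0.039],[0.013,-0.22,-0.104,0,0,0.43,0.039]]]'
python3 -m handwheel '[[[0,0,0,0,0,0,0.039]]]'
python3 go.py 0.5167 -0.4002 0.12 13.9
```

```text
clock: 27.5
position: [0.5221, 0.1907, 0.1215]
ee_rot: [0.19, 0.982, 0.001, 0.0]
ft_force: [0.5, -0.1, 0.3]
grip_width: 0.553
clock: 27.62
position: [0.5228, 0.1875, 0.1217]
ee_rot: [0.192, 0.981, 0.0, 0.001]
ft_force: [0.0, 0.2, -0.2]
grip_width: 0.554
clock 27.62 p [0.5228 0.1875 0.1217] jaw 67.8 tilt 0.07 q [-0.81  0.28  0.45  1.8  -0.14  1.09  0.87] F [ 0.   0.2 -0.2] grip 0.554
shift [-0.2164 -0.5465  0.0016] dist 0.588 az 0.941 (alt -2.201 )
```

```bash
python3 -m handwheel '[[[-0.008,-0.02,0,0,0,0.04,0.039],[-0.024,-0.06,0,0,0,0.11,0.039],[-0.041,-0.103,0,0,0,0.19,0.039],[-0.058,-0.147,0,0,0,0.27,0.039],[-0.075,-0.19,0,0,0,0.35,0.039],[-0.09,-0.228,0,0,0,0.43,0.039],[-0.101,-0.256,0,0,0,0.49,0.039],[-0.106,-0.268,0,0,0,0.52,0.039]]]'
python3 -m handwheel '[[[0,0,0,0,0,0,0.039]]]'
python3 go.py 0.5167 -0.4002 0.12 13.9
```

```text
clock: 28.62
position: [0.521, -0.0977, 0.1205]
ee_rot: [0.436, 0.9, 0.0, 0.0]
ft_force: [0.7, 0.4, -0.8]
grip_width: 0.549
clock: 28.75
position: [0.5212, -0.0961, 0.1202]
ee_rot: [0.435, 0.9, 0.0, 0.0]
ft_force: [-0.0, 0.7, -0.2]
grip_width: 0.551
clock 28.75 p [ 0.5212 -0.0961  0.1202] jaw 38.4 tilt 0.01 q [-0.5   0.25  0.68  1.88 -0.18  1.07  0.92] F [-0.   0.7 -0.2] grip 0.551
shift [-2.354e-01 -1.926e-01  1.000e-04] dist 0.304 az 0.428 (alt -2.713 )
```

```bash
python3 -m handwheel '[[[-0.018,-0.014,0,0,0,0.04,0.039],[-0.054,-0.044,0,0,0,0.11,0.039],[-0.092,-0.075,0,0,0,0.18,0.039],[-0.13,-0.106,0,0,0,0.25,0.039],[-0.168,-0.137,0,0,0,0.32,0.039],[-0.203,-0.166,0,0,0,0.38,0.039],[-0.228,-0.187,0,0,0,0.42,0.039],[-0.2355,-0.1925,0,0,0,0.428,0.039]]]'
python3 -m handwheel '[[[0,0,0,0,0,0,0.039],[0,0,0,0,0,0,0.039],[0,0,0,0,0,0,0.039]]]'
python3 go.py 0.5167 -0.4002 0.12 13.9
python3 - <<'E'
from tov import *
o=manip.get_obs(); im=manip.camera("wrist"); cv2.imwrite("pics/wrist18.png",im)
draw(im,o,(.086,.086),('b',(.062,.062)),.5167,-.4002,13.9,(0,255,0))
cv2.imwrite('pics/w18o.png',im)
E
```

```text
clock: 29.75
position: [0.5158, -0.4023, 0.1197]
ee_rot: [0.617, 0.787, -0.001, -0.0]
ft_force: [-0.6, 0.1, -1.1]
grip_width: 0.551
clock: 30.12
position: [0.5174, -0.3989, 0.12]
ee_rot: [0.615, 0.788, 0.0, -0.0]
ft_force: [0.4, -1.1, -0.6]
grip_width: 0.552
clock 30.12 p [ 0.5174 -0.3989  0.12  ] jaw 14.0 tilt 0.05 q [ 0.02  0.58  0.79  1.55 -0.43  1.2   1.14] F [ 0.4 -1.1 -0.6] grip 0.552
shift [-0.0011 -0.001  -0.    ] dist 0.001 az 0.002 (alt -3.139 )
```

View pics/w18o.png

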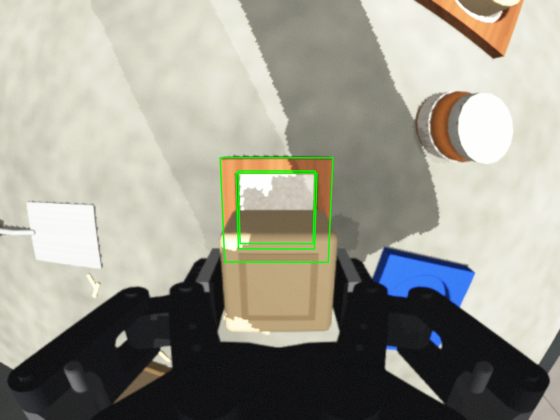

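```bash
python3 -m handwheel '[[[0,0,0.02,0,0,0,0.039],[0,0,0.043,0,0,0,0.039],[0,0,0.062,0,0,0,0.039],[0,0,0.077,0,0,0,0.039],[0,0,0.087,0,0,0,0.039],[0,0,0.093,0,0,0,0.039],[0,0,0.0955,0,0,0,0.039],[0,0,0.0955,0,0,0,0.039]]]'
python3 go.py 0.5167 -0.4002 0.0227 13.9
python3 - <<'E'
from workcell import manip
import cv2
cv2.imwrite("pics/wrist19.png",manip.camera("wrist"))
E
```

```text
clock: 31.18
position: [0.5169, -0.4003, 0.0247]
ee_rot: [0.616, 0.788, 0.0, 0.0]
ft_force: [-1.0, -0.1, -1.2]
grip_width: 0.556
clock 31.18 p [ 0.5169 -0.4003  0.0247] jaw 13.9 tilt 0.02 q [ 0.07  0.69  0.72  1.61 -0.51  1.04  1.19] F [-1.  -0.1 -1.2] grip 0.556
shift [ 0.0002 -0.0002  0.002 ] dist 0.002 az 0.0 (alt -3.141 )
```

View pics/wrist19.png

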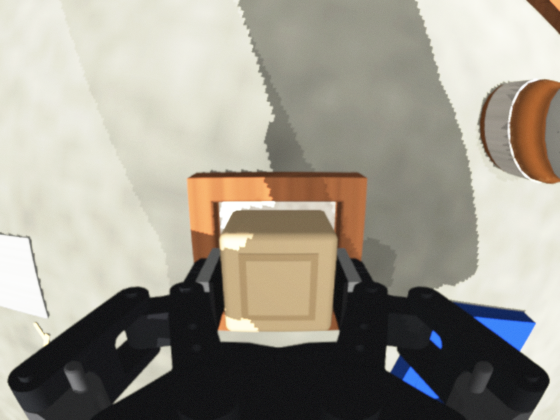

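```bash
python3 - <<'E'
from wr import *
o=manip.get_obs(); R=Ro.from_quat(o['ee_rot']).as_matrix()
for n,u,v,z in(('block far bottom',278,210,.008),('block far top',278,239,.048),('block near top',278,331,.048),('recess far top',278,202,.018),('tray far',278,174,.018),('top L',221,290,.048),('top R',336,290,.048),('tray L',189,185,.018),('tray R',366,185,.018)): print(n,(R.T@(wunproj(o,u,v,z)-o['position'])).round(4))
E
```

```text
block far bottom [0.0233 0.0005 0.0169]
block far top [ 0.0224  0.0005 -0.0231]
block near top [-0.0221  0.0005 -0.0231]
recess far top [0.03   0.0005 0.0069]
tray far [0.0434 0.0005 0.0069]
top L [-0.0009 -0.0237 -0.0231]
top R [-0.001   0.0251 -0.0231]
tray L [ 0.0385 -0.0423  0.0068]
tray R [0.0385 0.0428 0.0069]
```

The block is centred in the recess to about 1 mm. I'll lower it and release.

```bash
python3 -m handwheel '[[[0,0,0.0005,0,0,0,0.039],[0,0,0.001,0,0,0,0.039],[0,0,0.0015,0,0,0,0.039],[0,0,0.002,0,0,0,0.039],[0,0,0.002,0,0,0,0.039]]]'
```

```text
clock: 31.85
position: [0.5168, -0.4002, 0.0227]
ee_rot: [0.616, 0.788, 0.0, -0.0]
ft_force: [-1.8, 2.6, 4.4]
grip_width: 0.55
```

```bash
python3 -m handwheel '[[[0,0,0,0,0,0,0.052],[0,0,0,0,0,0,0.06],[0,0,0,0,0,0,0.07],[0,0,0,0,0,0,0.08],[0,0,-0.01,0,0,0,0.085],[0,0,-0.035,0,0,0,0.085],[0,0,-0.075,0,0,0,0.085],[0,0,-0.115,0,0,0,0.085]]]'
python3 -m handwheel '[[[0,0,-0.03,0,0,0,0.085],[0.03,0,-0.05,0,0,0,0.085],[0.07,0,-0.07,0,0,0,0.085],[0.1,0,-0.08,0,0,0,0.085],[0.11,0,-0.08,0,0,0,0.085],[0.11,0,-0.08,0,0,0,0.085]]]'
python3 go.py
python3 - <<'E'
from workcell import manip
import cv2
for n in("top","scene","wrist"): cv2.imwrite(f"pics/{n}_end.png",manip.camera(n))
E
```

```text
clock: 32.85
position: [0.5166, -0.4003, 0.1393]
ee_rot: [0.616, 0.788, 0.0, 0.0]
ft_force: [0.9, 1.0, -0.3]
grip_width: 0.993
clock: 33.6
position: [0.4904, -0.2933, 0.2176]
ee_rot: [0.616, 0.788, 0.0, 0.0]
ft_force: [-0.3, -0.5, -0.1]
grip_width: 0.998
clock 33.6 p [ 0.4904 -0.2933  0.2176] jaw 14.0 tilt 0.04 q [-0.27  0.29  0.88  1.67 -0.23  1.3   0.9 ] F [-0.3 -0.5 -0.1] grip 0.998
```

View pics/top_end.png

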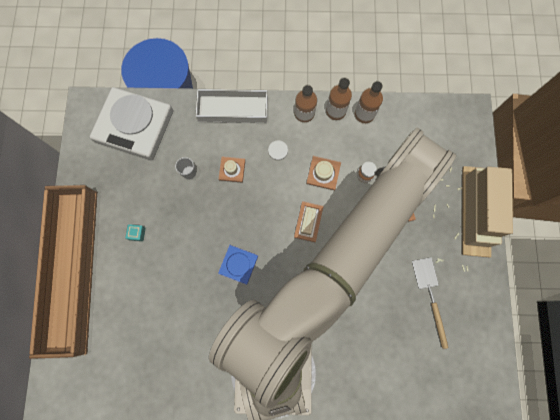

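View pics/scene_end.png

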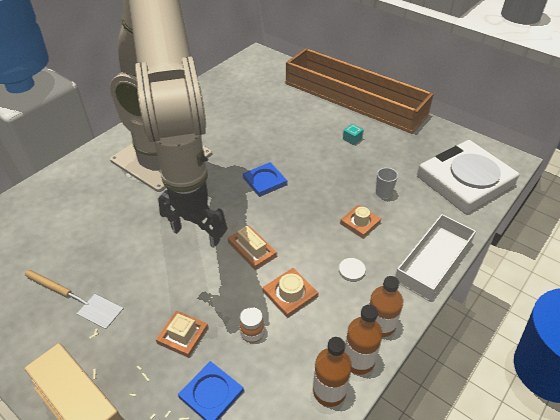

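View pics/wrist_end.png

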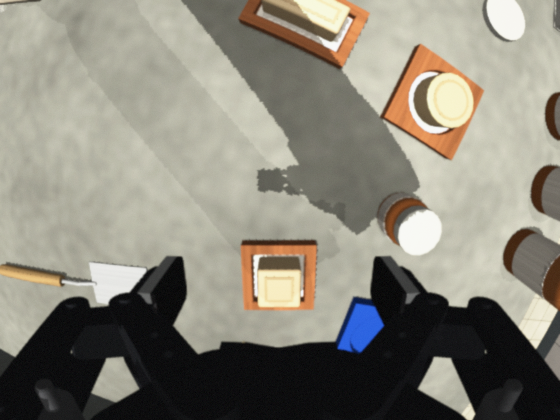

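```bash
python3 - <<'E'
from fit import *
s0=cv2.imread('pics/scene0.png');s=cv2.imread('pics/scene_end.png')
t=[]
R={'lo':(.4716,-.1038,-12),'lr':(.6405,-.1535,0),'sr':(.6467,.1556,0),'sq':(.5167,-.4002,13.9)}
for k,(x,y,a) in R.items():
    kind,d,h,_=objs[k]; im=s.copy()
    p=proj('scene',[x,y,.026])[0].round().astype(int); r=30
    c=cv2.resize(im[p[1]-r:p[1]+r,p[0]-r:p[0]+r],(200,200),interpolation=0)
    hull=cv2.convexHull(proj('scene',prism(kind,d,h,x+.002,y-.0024,np.radians(a),.006)).astype(np.float32))[:,0]
    c2=c.copy();cv2.polylines(c2,[np.round((hull-p+r+.5)*200/60).astype(np.int32)],True,(0,0,255),1)
    t.append(np.vstack([c,c2]))
cv2.imwrite('pics/endz.png',np.hstack(t))
for n,(u,v) in {'beaker':(386,183),'jar':(252,324),'turq':(353,133)}.items():
    f=lambda q:q[v-22:v+22,u-22:u+22].astype(np.float32).mean(2)
    print(n,cv2.phaseCorrelate(f(s0),f(s)))
E
```

```text
beaker ((0.5306748317802672, 0.4922999764196092), 0.805639118147485)
jar ((0.4843317070759561, 0.6847550070009447), 0.8233516278678988)
turq ((0.6129421745399313, 0.3982399933283389), 0.8409994716408812)
```

View pics/endz.png

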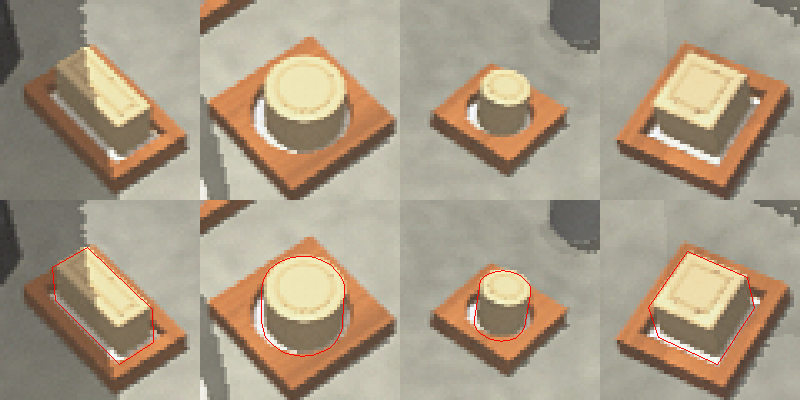

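All four soaps lie flat in their recesses with white lining visible around each. The beaker and jar show the same roughly half-pixel offset as the turquoise block, which was never touched, so that offset comes from the measurement and not from movement. Handing in.

```bash
python3 -c "
from workcell import manip
print(manip.hand_in(), manip.get_obs()['clock'])"
```

```text
the job is handed in; nothing more can be done
the job is handed in; nothing more can be done
```

All four soaps are in their matching trays, right way up and lying flat in the recesses. I handed in at about 34 s of the 112 s allowed. I set each one down rather than dropping it. Before release, the wrist force showed floor contact of 3–7 N for the two pucks and the square block. The long bar showed no clear contact, so it may have settled by well under a millimetre when I let go.

- **Placement:** The last scene and wrist pictures show all four soaps inside their recesses with the white lining visible around them. The arm was clear and touching nothing.
- **Beaker and jar:** Both are still standing where they were. They showed the same half-pixel image offset as the turquoise block, which I never touched, so I read it as a measurement effect.
- **Disagreement between cameras:** The top and scene cameras differed by about 3–6 mm on positions. I resolved this with the wrist camera, which put everything about 3 mm from the combined fixed-camera fit.
- **Not visible:** In the final top view the arm hid the square tray, so I checked that one in the scene and wrist pictures only.

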